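Pack the next layer in the jig and lock the retaining arm over it

TASK

Lay the thin separator sheet squarely on the first wooden slab in the packing jig, then stack the second slab squarely on the sheet and let go of it. Then pull up the lock plunger on the rail's sliding section, slide the section to the next hole so that its arm stands over the stack, and let the pin go fully home in that hole; finish while still holding the plunger's knob, with the pin home, and do not let go. Leave the other things on the table where they are.

Things in the scene. Friction and masses are not known exactly. Their poses are not given: they have to be found in the camera images.
- sheet_mid (a point): centre of the separator sheet: loose flat rigid hardboard, brown, 120 x 60 x 5 mm (its x, y, z), about 30 to 45 g. It starts lying flat on a fixed plywood block 90 x 30 mm and 30 mm high (same x direction), so that its long edges overhang the block by about 15 mm each side.
- slab_mid (a point): centre of the second slab: loose pale wood, 110 x 56 x 25 mm (its x, y, z), about 85 to 170 g. It starts on another such block, 30 mm high. The two blocks may change places.
- first_top (a point): centre of the top of the first slab, fixed in the jig: pale wood, 110 x 56 x 25 mm along this point's x, y, z, lying on a bare plywood board 10 mm thick, its top 35 mm above the table. x is its long direction and points to the rail; z is up. The section's arm starts standing about 90 mm from it towards +y. Jig and rail are fixed; their place and yaw change from run to run.
- next_hole (a point): mouth of the next hole, in the top of the steel rail, 68 mm above the table and 100 mm in +x of the first slab's centre; 13 mm long along the rail. Axes as first_top. The rail, 40 mm wide, 260 mm long, runs along y and has three holes 90 mm apart: the pin starts in the one towards +y; this one is the middle one; the one towards -y is not wanted.
- knob (a point): centre of the plunger's knob: an upright black cylinder 30 mm across and 26 mm high on the pin's axis, on top of the sliding section, 110 mm above the table with the pin home; axes as first_top. Under it is a barrel 20 mm across, then the section's top plate (60 x 50 mm) at 76 mm above the table; it can be gripped on its sides from above.
- bar_tip (a point): free end of the section's flat arm, at mid thickness. The section is an aluminium sleeve round the rail; the arm, 24 mm wide, reaches 154 mm from the pin in -x of first_top, between 70 and 76 mm above the table (the finished stack is 65 mm high).
- plunger (a joint): lift of the plunger in m: 0 = pin fully home, 0.018 = end of its travel. A spring pulls it down, with 4.5 N at 0 and 7 N at 0.018. The pin is 10 mm thick with a round end and reaches 10 mm into the hole, so from a lift of about 0.010 the section is free to slide; the pin dropped between holes rests on the rail.
- section (a joint): travel of the sliding section along the rail in m, growing towards -y of next_hole: 0 = starting hole, 0.090 = next hole, 0.180 = the third hole. It slides with about 1.5 N of friction, and has 1.5 mm of play either way when pinned.
- ring_pad: loose padded ring, 150 mm across, 28 mm high; not part of the job. Origin at its underside or grip
- bolt_jar: loose glass jar, 56 mm across, 75 mm high; not part of the job. Origin at its underside or grip
- wrench: loose wrench lying flat, about 180 mm long; not part of the job. Origin at its underside or grip
- tape_roll: loose roll of tape lying flat, 90 mm across, 24 mm high; not part of the job. Origin at its underside or grip
- glue_bottle: loose plastic bottle, 52 mm across, 90 mm high; not part of the job. Origin at its underside or grip
- screwdriver: loose screwdriver lying flat, about 200 mm long; not part of the job. Origin at its underside or grip
There are look-alikes about, which are no part of the job. Of the things shaped like the part that bears slab_mid, the wooden one is meant. Leave any purple look-alike of the part that bears sheet_mid alone.

How it is judged:
By the outcome, as a careful person would: the job done as asked, in the order asked, and still so for the second after the job is handed in, while the arm keeps its last pose, push and grip.
It also fails if it takes over 59 s, if anything falls off the work surface, if the arm or the gripper's body presses on something with over 40 N, if the wrist force passes 120 N, or if a joint passes its speed limit or range.

ROBOT

A 7-joint arm with a two-finger parallel gripper is mounted at the origin on the work surface. World frame = base frame: x ahead of the robot, y to its left, z up, the work surface at z = 0. Lengths are in m, angles in rad, forces in N, time in s.
With the tool pointing down it reaches from about 0.35 to 0.9 m from the base axis. Payload 19.9 kg.
Tool frame: the origin (TCP) lies at the very end of the fingers, on their centre line; the grasp point (between the pads) lies 19 mm behind it (bot.tcp_to_grasp is the z of the grasp point in the tool frame, in m); z points along the fingers, y is the direction in which the jaws open and shut (so a half turn about z gives the same grasp; the last joint's range is limited). The gripper opens to 85 mm and grips with 20 to 120 N. Pads are 22 mm wide; open, the fingers measure 114 mm over their backs; the gripper's body (76 mm by 85 mm) begins 54 mm behind the grasp point. The pads swing forward as they close: fully open they stand 13 mm farther back than shut.
Start: joints at [-1.226, 0.417, -0.01, 1.614, 0.005, 1.111, -0.053], TCP at [0.235, 0.579, 0.231] pointing down, gripper open.
Joint ranges: [-2.81, 2.81], [-0.39, 2.02], [-1.27, 1.25], [0.06, 2.57], [-1.19, 4.33], [0.19, 2], [-2.82, 2.82]. Speed limits (rad/s): [1.89, 1.89, 2.39, 2.39, 3.01, 3.01, 3.01].

INTERFACE

Orientations are given as a rotation vector (axis times angle).
In Python, from bench import readout, viewer, workorder, bot gives the robot as it stands.
- The arm moves only by the tool play_rows, never from a script. Its argument "motion" is a list of rows, each a list of 3 entries, a list of its own where there are three numbers: the shift along the world's x, y, z in cm, then the turn, a rotation vector about the world's x, y, z in rad, then the opening, from -1 (shut) to 1 (fully open). A call has 1 to 20 rows; each row is the pose to reach, as a shift and turn from the pose commanded when the call began; what a row does not reach only later rows make up. A row lasts 1/12 s, in which the tool goes at most 41.7 mm and 7.16 degrees, less where a joint would pass 70% of its speed; a pose out of reach is approached as far as the arm can. A call with a gripper value outside its range is refused whole. The fingers move at their own pace and stop on an object; the grip force is fixed at half the most. Time passes only in rows, so rows that repeat a pose let the fingers close. It gives the time, the measured TCP pose, the force and the opening at its end, in the units of the state.
- readout.get_obs(): the state, without advancing time (a new reading comes with each control period).
- viewer.get_image(name): name is "scene" or "top" or "wrist"; returns a dict with "frame" (384x512x3 uint8, blue, green, red), "vfov" (degrees; the focal length in pixels is half the picture's height over the tangent of half this angle, whatever the lens; pixels are square), "cx", "cy" (the principal point, pixels), "T" (4x4, takes a point from camera to world coordinates). Camera axes: x right, y down, z forward; pixel columns grow to the right and rows downward; lengths in m; the calibration is good to about 2 mm. A picture is of the moment at which its call begins. There is no depth.
- workorder.finish_job(): hands the job in, once; it reports no verdict.
The state is a dict: "time_s": time; "joints": joint angles; "qvel": joint speeds; "tau": joint torques, N m; "eef_pos": TCP position; "ee_rot": TCP orientation; "contact_force": force on the tool from outside, world axes, zero at the start; "torque": the same for the moment, N m; "gripper_width": finger opening in m.
Only numpy, scipy, OpenCV 4.12 (cv2) and the standard library are available. Lean on these libraries where they do the work, as an engineer would, in place of code of your own. Each camera call takes 0.05 s, during which the arm holds its last target.

## Working session

There is one attempt and no reset: what is moved stays moved. The work goes in short steps, Python scripts to look and compute and a tool call to move; the robot and the scene stay as the last step left them, time stands still between calls to the robot, and variables do not carry over. Pictures are saved under pics/ and viewed, and the job is handed in when it is done.

Besides the shell and the picture viewer there is one more tool, called after ">>>" as a command line: name --argument value ..., lists and objects as JSON in quotes. play_rows: Moves the arm, as the interface text tells. Its arguments: {"type":"object","properties":{"motion":{"type":"array","items":{"type":"array"}}},"required":["motion"]}

```bash
mkdir -p pics; ls
cat > h.py <<'E'
import numpy as np, cv2, json
from bench import readout, viewer, workorder, bot
from scipy.spatial.transform import Rotation as R
def snap(name,fn):
    d=viewer.get_image(name); cv2.imwrite('pics/%s.png'%fn,d['frame']); np.savez('pics/%s.npz'%fn,**{k:d[k] for k in('frame','vfov','cx','cy','T')}); return d
def load(fn):
    z=np.load('pics/%s.npz'%fn); return {k:z[k] for k in z}
def f(d): return d['frame'].shape[0]/2/np.tan(np.radians(float(d['vfov']))/2)
def at(d,u,v,z):
    T=d['T']; r=T[:3,:3]@np.array([(u-d['cx'])/f(d),(v-d['cy'])/f(d),1]); o=T[:3,3]
    return o+r*(z-o[2])/r[2]
def px(d,p):
    T=d['T']; q=T[:3,:3].T@(np.array(p)-T[:3,3]); return float(d['cx']+f(d)*q[0]/q[2]),float(d['cy']+f(d)*q[1]/q[2])
def crop(fn,out,x0,y0,x1,y1,s):
    im=cv2.imread('pics/%s.png'%fn)[y0:y1,x0:x1]; cv2.imwrite('pics/%s.png'%out,cv2.resize(im,None,fx=s,fy=s,interpolation=cv2.INTER_CUBIC))
E
python3 - <<'E'
from h import *
for n in('scene','top','wrist'):
    d=snap(n,n+'0'); print(n,d['vfov'],d['cx'],d['cy'],d['T'].round(3).tolist())
print(readout.get_obs(),bot.tcp_to_grasp)
E
```

```text
pics
scene 49.65045288211636 253.8135002409652 190.56690405624423 [[-0.002, 0.713, -0.701, 1.589], [1.0, 0.009, 0.006, -0.017], [0.011, -0.701, -0.713, 1.125], [0.0, 0.0, 0.0, 1.0]]
top 48.343784810467056 256.10837786179354 187.3048195396033 [[0.016, -0.989, 0.149, 0.355], [-1.0, -0.016, 0.002, -0.011], [0.0, -0.149, -0.989, 1.535], [0.0, 0.0, 0.0, 1.0]]
wrist 65.24796356993284 252.1199998585241 193.8406865438342 [[0.377, 0.895, 0.238, 0.174], [0.926, -0.364, -0.099, 0.603], [-0.002, 0.258, -0.966, 0.374], [0.0, 0.0, 0.0, 1.0]]
{'time_s': 0.15, 'joints': array([-1.22651131,  0.4178457 , -0.01027592,  1.61400261,  0.004677  ,
        1.11070938, -0.05298628]), 'qvel': array([-0.00052233, -0.00103102,  0.00066719, -0.00183244,  0.00097034,
       -0.00106575,  0.00157595]), 'tau': array([-1.06506977e-03, -8.64740825e+01,  6.77663237e-01, -4.35053766e+01,
        1.89467595e-02,  5.69109616e-03, -1.43754875e-05]), 'eef_pos': array([0.23509793, 0.57882181, 0.23081258]), 'ee_rot': array([-6.02238313e-01, -3.08321326e+00,  1.46797706e-03]), 'contact_force': array([ 0.73931644, -0.39750195, -0.3043103 ]), 'torque': array([0.03742726, 0.00074919, 0.01160422]), 'gripper_width': 0.08521653727106626} -0.0187
```

View pics/scene0.png

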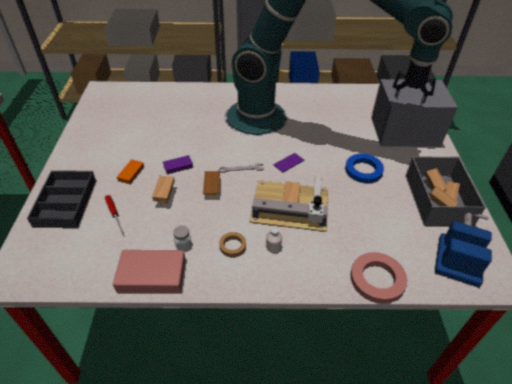

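View pics/top0.png

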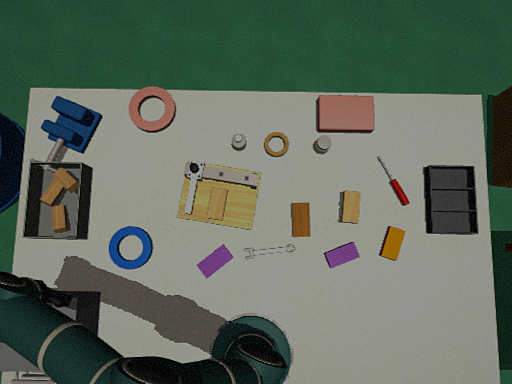

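View pics/wrist0.png

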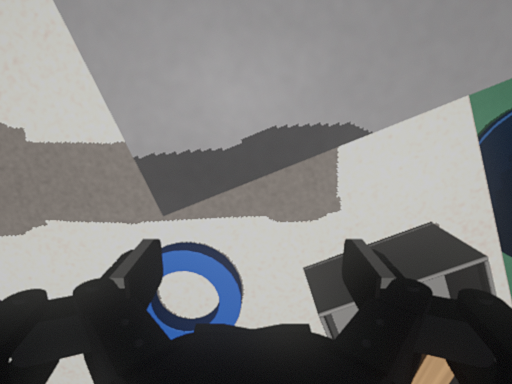

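The top view shows the jig at about (220,195) with the knob at (195,170). The brown sheet is at (301,219) and the pale slab at (350,206). The purple and orange look-alikes are elsewhere. I'll enlarge.

Run:
```python
from h import *
crop('top0','c1',170,150,270,235,8); crop('top0','c2',280,180,370,245,8)
crop('scene0','c3',245,170,335,235,8)
```

```text
(no output)
```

View pics/c1.png

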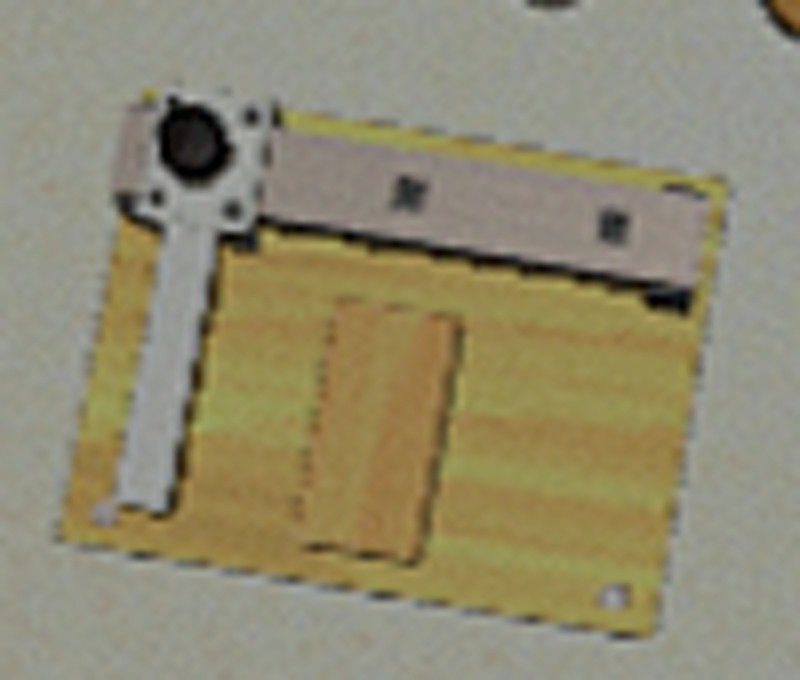

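View pics/c2.png

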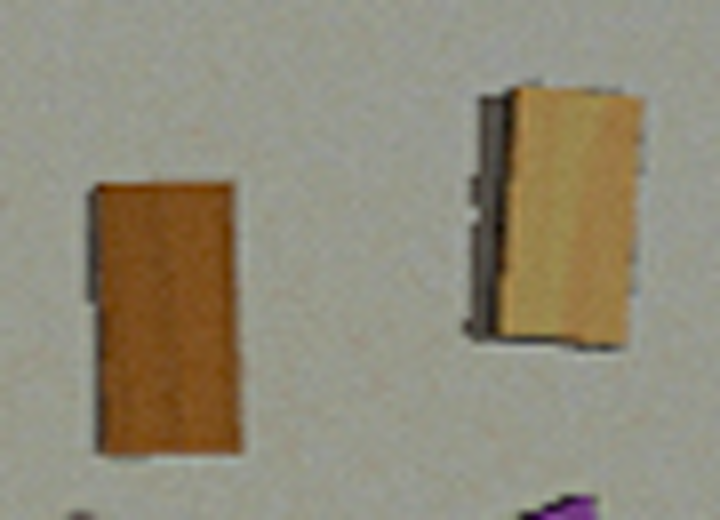

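View pics/c3.png

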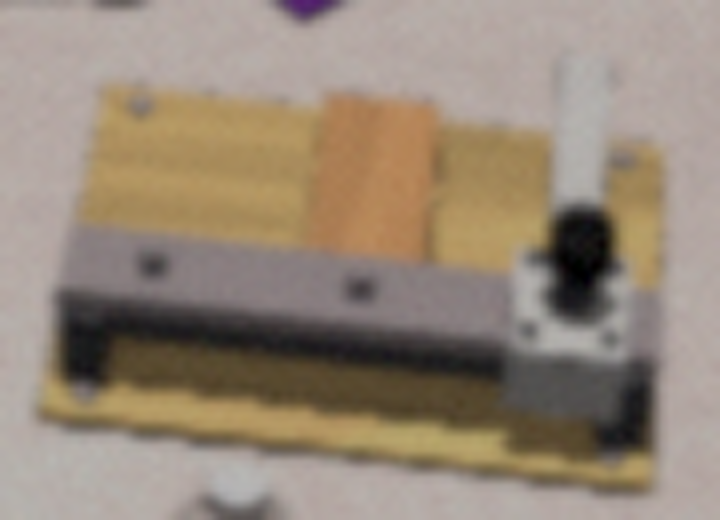

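```bash
cat >> h.py <<'E'
def quad(d,pts,x0,y0,s,z):
    P=np.array([at(d,x0+(u+.5)/s-.5,y0+(v+.5)/s-.5,z) for u,v in pts]); return P
def rep(P,n=''):
    c=P.mean(0); e=[np.linalg.norm(P[(i+1)%4]-P[i]) for i in range(4)]
    a=(P[0]+P[1]-P[2]-P[3])[:2]; print(n,'c',c.round(4),'edges',np.round(e,4),'long yaw deg',np.degrees(np.arctan2(a[1],a[0])).round(2))
E
python3 - <<'E'
from h import *
d=load('top0')
rep(quad(d,[(337,298),(462,316),(420,563),(302,545)],170,150,8,.035),'first')
rep(quad(d,[(98,184),(235,184),(241,453),(100,453)],280,180,8,.035),'sheet')
rep(quad(d,[(514,87),(643,97),(627,346),(499,337)],280,180,8,.055),'slab')
rep(quad(d,[(125,103),(728,180),(652,636),(60,540)],170,150,8,.010),'board')
P=quad(d,[(193,143),],170,150,8,.123);print('knob',P)
Q=quad(d,[(410,193),(613,225)],170,150,8,.068);print('holes',Q,np.degrees(np.arctan2(*(Q[0]-Q[1])[:2][::-1]))-90)
Q=quad(d,[(146,507)],170,150,8,.076);print('tip',Q)
d=load('scene0')
Q=quad(d,[(360,289),(152,266)],245,170,8,.068);print('holes s',Q)
rep(quad(d,[(430,260),(310,250),(330,93),(438,105)],245,170,8,.035),'first s (partly hidden)')
E
```

```text
first c [0.522  0.1286 0.035 ] edges [0.0561 0.1108 0.0525 0.1104] long yaw deg -7.14
sheet c [ 0.4703 -0.166   0.035 ] edges [0.0604 0.1179 0.0615 0.1179] long yaw deg 0.87
slab c [ 0.5157 -0.3387  0.055 ] edges [0.0564 0.1092 0.0553 0.1096] long yaw deg -4.51
board c [0.5553 0.127  0.01  ] edges [0.2764 0.2088 0.2676 0.2003] long yaw deg -7.27
knob [[0.63217565 0.20265868 0.123     ]]
holes [[0.62227977 0.11562141 0.068     ]
 [0.60953588 0.02691217 0.068     ]] -8.175125933752796
tip [[0.4827133  0.22391563 0.076     ]]
holes s [[0.62111836 0.11610538 0.068     ]
 [0.60863397 0.02649548 0.068     ]]
first s (partly hidden) c [0.5199 0.1323 0.035 ] edges [0.0539 0.1025 0.0509 0.1002] long yaw deg -7.2
```

```bash
cat >> h.py <<'E'
def st():
    o=readout.get_obs(); M=R.from_rotvec(o['ee_rot']).as_matrix(); y=M[:,1]
    print('t',round(o['time_s'],2),'p',o['eef_pos'].round(4),'ydir yaw',np.degrees(np.arctan2(y[1],y[0])).round(2),'z',M[:,2].round(4),'F',o['contact_force'].round(1),'w',round(o['gripper_width'],4),'q',o['joints'].round(2)); return o
E
python3 - <<'E'
from h import *
st()
E
```

```text
t 0.15 p [0.2351 0.5788 0.2308] ydir yaw 67.9 z [-3.e-04 -9.e-04 -1.e+00] F [ 0.7 -0.4 -0.3] w 0.0852 q [-1.23  0.42 -0.01  1.61  0.    1.11 -0.05]
```

>>> play_rows --motion '[[[0.5,-1.5,0],[0,0,0.02],1],[[1.5,-4.5,0],[0,0,0.04],1],[[2.7,-8.5,0],[0,0,0.06],1],[[3.9,-12.5,0],[0,0,0.08],1],[[5.1,-16.4,0],[0,0,0.1],1],[[6.3,-20.3,-0.5],[0,0,0.13],1],[[7.6,-24.2,-1],[0,0,0.16],1],[[8.8,-28,-1.5],[0,0,0.18],1],[[10,-32,-2],[0,0,0.2],1],[[11.3,-36,-2.5],[0,0,0.22],1],[[12.5,-40,-3],[0,0,0.24],1],[[13.8,-44,-3.5],[0,0,0.26],1],[[15,-48,-4],[0,0,0.28],1],[[16.3,-52,-4.5],[0,0,0.3],1],[[17.5,-56,-5],[0,0,0.32],1],[[18.8,-60,-5.5],[0,0,0.34],1],[[20,-64,-6],[0,0,0.36],1],[[21.3,-68,-6.5],[0,0,0.38],1],[[22.5,-71.5,-7],[0,0,0.395],1],[[23.5,-74.5,-7],[0,0,0.401],1]]'

```text
time_s: 1.82
eef_pos: [0.4701, -0.1689, 0.1604]
ee_rot: [0.024, -3.141, 0.001]
contact_force: [0.4, 0.4, -1.4]
gripper_width: 0.0853
```

Run:
```python
from h import *
snap('wrist','w1');st()
```

```text
t 1.87 p [ 0.4712 -0.174   0.1612] ydir yaw 90.63 z [ 7.0e-04 -3.2e-03 -1.0e+00] F [-5.3 -4.5 -0.7] w 0.0852 q [-0.15  0.31  0.52  2.   -0.2   0.88  2.06]
```

View pics/w1.png

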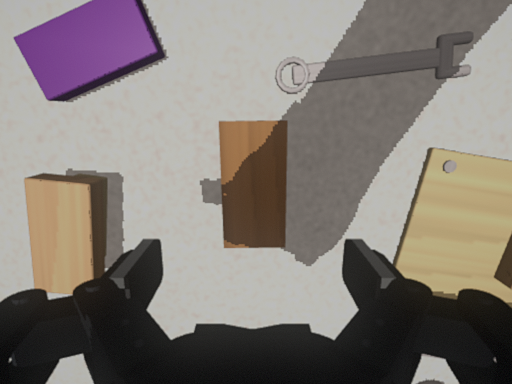

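Run:
```python
from h import *
d=snap('wrist','w2');st();print(d['T'].round(3).tolist());st()
crop('w2','w2c',190,100,320,270,4)
```

```text
t 1.92 p [ 0.4705 -0.171   0.161 ] ydir yaw 90.56 z [-1.0e-04 -2.4e-03 -1.0e+00] F [-0.6  0.4 -0.1] w 0.0857 q [-0.15  0.31  0.52  2.   -0.19  0.88  2.05]
[[-0.01, 0.966, 0.258, 0.405], [1.0, 0.011, -0.001, -0.175], [-0.003, 0.258, -0.966, 0.304], [0.0, 0.0, 0.0, 1.0]]
t 1.92 p [ 0.4705 -0.171   0.161 ] ydir yaw 90.56 z [-1.0e-04 -2.4e-03 -1.0e+00] F [-0.6  0.4 -0.1] w 0.0857 q [-0.15  0.31  0.52  2.   -0.19  0.88  2.05]
```

View pics/w2c.png

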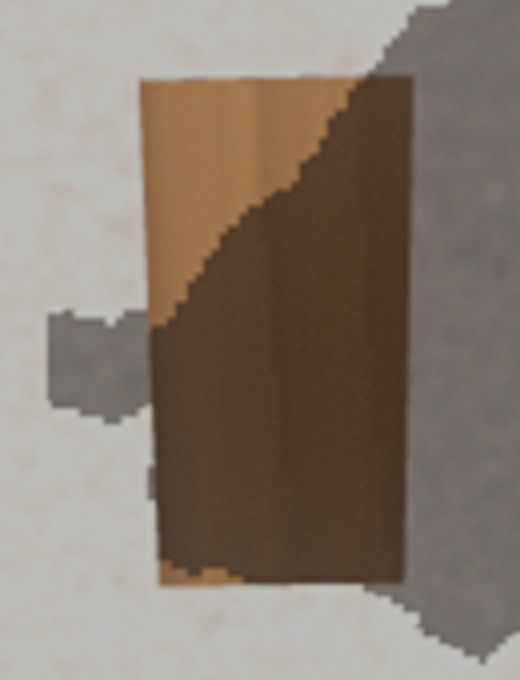

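Run:
```python
from h import *
d=load('w2')
rep(quad(d,[(405,583),(160,585),(141,79),(413,75)],190,100,4,.035),'sheet')
d=load('w1')
```

```text
sheet c [ 0.4694 -0.1682  0.035 ] edges [0.0596 0.1197 0.0592 0.1199] long yaw deg 1.57
```

>>> play_rows --motion '[[[0,0,-1.5],[0,0,0],1],[[0,-0.1,-4],[0,0,0.005],1],[[0,-0.1,-7],[0,0,0.005],1],[[0,-0.1,-10],[0,0,0.005],1],[[0,-0.1,-12.5],[0,0,0.005],1],[[0,-0.1,-14],[0,0,0.005],1],[[0,-0.1,-14.8],[0,0,0.005],1],[[0,-0.1,-14.8],[0,0,0.005],1],[[0,-0.1,-14.8],[0,0,0.005],1],[[0,-0.1,-14.8],[0,0,0.005],0.5],[[0,-0.1,-14.8],[0,0,0.005],0.2],[[0,-0.1,-14.8],[0,0,0.005],0],[[0,-0.1,-14.8],[0,0,0.005],-0.2],[[0,-0.1,-14.8],[0,0,0.005],-0.2],[[0,-0.1,-14.8],[0,0,0.005],-0.2],[[0,-0.1,-14.8],[0,0,0.005],-0.2]]'

```text
time_s: 3.25
eef_pos: [0.4709, -0.167, 0.0146]
ee_rot: [-0.032, 3.14, -0.0]
contact_force: [-4.4, 2.9, 18.4]
gripper_width: 0.0586
```

Run:
```python
from h import *
d=snap('wrist','w3');st()
```

```text
t 3.3 p [ 0.4709 -0.167   0.0146] ydir yaw 91.16 z [ 0.002  0.    -1.   ] F [-4.9  3.  18. ] w 0.0584 q [-0.04  0.56  0.38  2.07 -0.38  0.57  2.21]
```

View pics/w3.png

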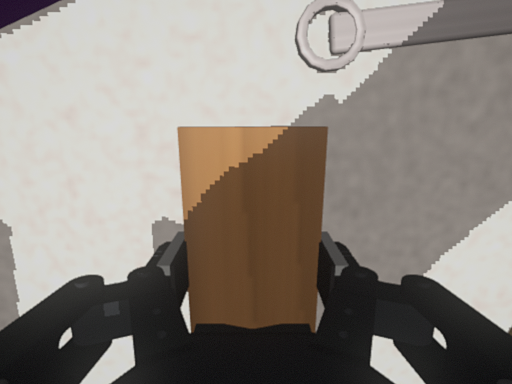

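>>> play_rows --motion '[[[0,0,0.3],[0,0,0],-0.2],[[0,0,0.8],[0,0,0],-0.2],[[0,0,1.8],[0,0,0],-0.2],[[0,0,3.5],[0,0,0],-0.2],[[0,0,6],[0,0,0],-0.2],[[0,0,9],[0,0,0],-0.2],[[0,0,11],[0,0,0],-0.2],[[0,0,12],[0,0,0],-0.2],[[0,0,12],[0,0,0],-0.2],[[0,0,12],[0,0,0],-0.2],[[0,0,12],[0,0,0],-0.2]]'

```text
time_s: 4.22
eef_pos: [0.4697, -0.1667, 0.1326]
ee_rot: [0.032, -3.14, -0.0]
contact_force: [-0.6, -0.7, 0.2]
gripper_width: 0.058
```

Run:
```python
from h import *
d=snap('wrist','w4');st(); crop('w4','w4c',150,100,350,340,3)
d=snap('top','t4')
crop('t4','t4c',170,150,370,245,4)
```

```text
t 4.27 p [ 0.4696 -0.1668  0.1324] ydir yaw 91.16 z [-1.5e-03  1.0e-04 -1.0e+00] F [ 0.   0.8 -0.5] w 0.0578 q [-0.14  0.35  0.5   2.03 -0.23  0.82  2.09]
```

View pics/w4c.png

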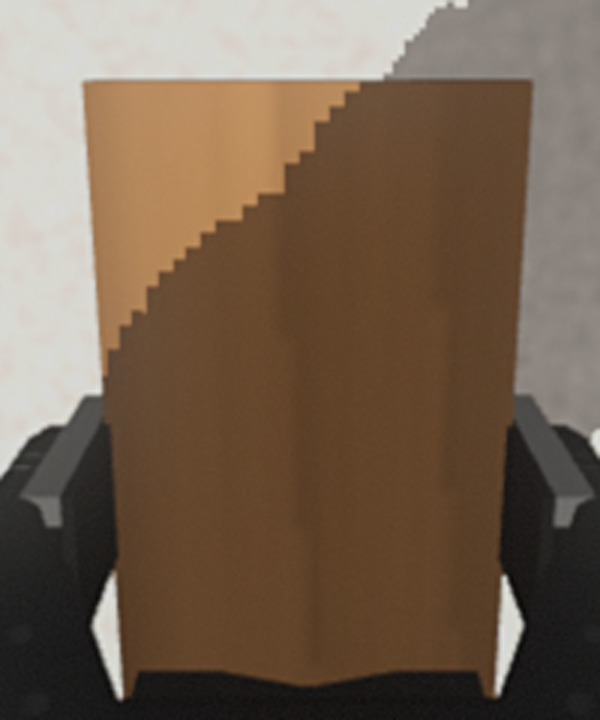

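View pics/t4c.png

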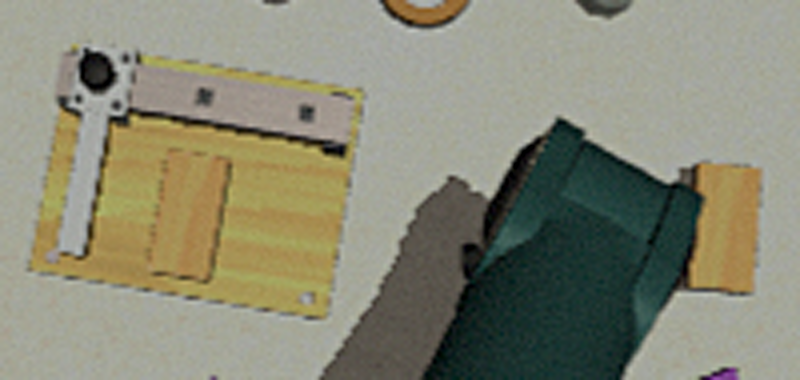

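```bash
cat > sheet.py <<'E'
from h import *
d=load('w4'); o=readout.get_obs()
for z in (.145,.15,.155,.16):
    P=quad(d,[(84,80),(532,80)],150,100,3,z); print(z,np.linalg.norm(P[0]-P[1]).round(4),P.round(4).tolist(),'mid-TCP',(P.mean(0)-[.4696,-.1668,.1324]).round(4))
    P=quad(d,[(122,698),(492,698)],150,100,3,z); print('    near',np.linalg.norm(P[0]-P[1]).round(4),P.mean(0).round(4))
E
python3 sheet.py
```

```text
0.145 0.0635 [[0.4096, -0.2003, 0.145], [0.4084, -0.1367, 0.145]] mid-TCP [-0.0606 -0.0017  0.0126]
    near 0.0634 [ 0.5123 -0.1666  0.145 ]
0.15 0.0611 [[0.4094, -0.1991, 0.15], [0.4082, -0.138, 0.15]] mid-TCP [-0.0608 -0.0017  0.0176]
    near 0.061 [ 0.5082 -0.1667  0.15  ]
0.155 0.0587 [[0.4092, -0.1978, 0.155], [0.408, -0.1392, 0.155]] mid-TCP [-0.061  -0.0017  0.0226]
    near 0.0585 [ 0.504  -0.1668  0.155 ]
0.16 0.0562 [[0.409, -0.1966, 0.16], [0.4079, -0.1404, 0.16]] mid-TCP [-0.0612 -0.0017  0.0276]
    near 0.0561 [ 0.4999 -0.1669  0.16  ]
```

>>> play_rows --motion '[[[1,1.5,0.5],[0,0,-0.02],-0.2],[[2.5,4,1.2],[0,0,-0.05],-0.2],[[4.2,7,2],[0,0,-0.08],-0.2],[[6,10,2.6],[0,0,-0.11],-0.2],[[8,13.3,3],[0,0,-0.14],-0.2],[[9.5,16,3],[0,0,-0.157],-0.2],[[10.3,17.3,3],[0,0,-0.157],-0.2],[[10.5,17.7,3],[0,0,-0.157],-0.2],[[10.5,17.7,3],[0,0,-0.157],-0.2],[[10.5,17.7,3],[0,0,-0.157],-0.2],[[10.5,17.7,3],[0,0,-0.157],-0.2]]'

```text
time_s: 5.23
eef_pos: [0.5745, 0.0084, 0.163]
ee_rot: [-0.218, -3.133, 0.001]
contact_force: [-0.1, -0.5, -0.1]
gripper_width: 0.0579
```

Run:
```python
from h import *
d=snap('wrist','w5');st(); print(px(d,(.5224,.129,.035)))
```

```text
t 5.28 p [0.5746 0.0085 0.1632] ydir yaw 82.05 z [-4.e-04 -4.e-04 -1.e+00] F [-0.4  0.6 -0.2] w 0.058 q [-0.44  0.44  0.48  1.82 -0.24  0.94  1.57]
(382.0593004291523, 110.81339753308508)
```

View pics/w5.png

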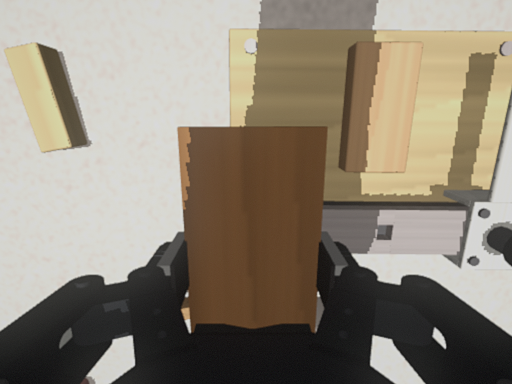

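Run:
```python
from h import *
crop('w5','w5c',325,25,455,260,2.55 and 3)
```

```text
(no output)
```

View pics/w5c.png

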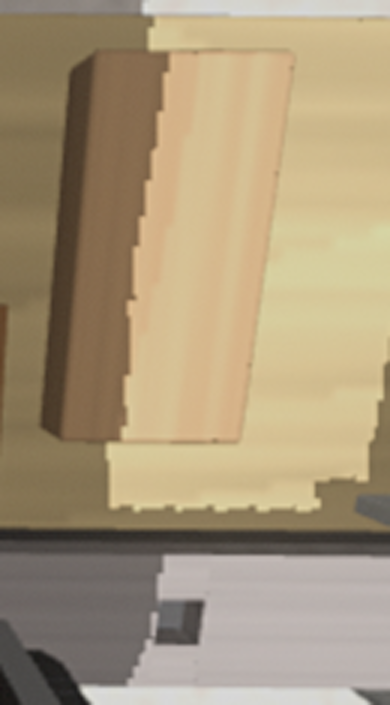

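Run:
```python
from h import *
d=load('w5')
rep(quad(d,[(240,441),(63,440),(97,50),(295,51)],325,25,3,.035),'first')
Q=quad(d,[(160,600),(205,600),(198,644),(155,642)],325,25,3,.068);print('hole',Q.mean(0))
# rail edges
Q=quad(d,[(10,553),(380,558)],325,25,3,.068);print('rail dir',np.degrees(np.arctan2(*(Q[1]-Q[0])[:2][::-1]))-90)
```

```text
first c [0.5217 0.1291 0.035 ] edges [0.0541 0.1086 0.0544 0.1087] long yaw deg -8.38
hole [0.62084423 0.1145557  0.068     ]
rail dir -8.780596221700876
```

>>> play_rows --motion '[[[-0.8,1.8,-0.3],[0,0,0],-0.2],[[-2.2,5,-1.5],[0,0,-0.003],-0.2],[[-3.7,8.5,-3],[0,0,-0.003],-0.2],[[-4.9,11.2,-4.5],[0,0,-0.003],-0.2],[[-5.2,12,-6.5],[0,0,-0.003],-0.2],[[-5.2,12,-9],[0,0,-0.003],-0.2],[[-5.2,12,-11.5],[0,0,-0.003],-0.2],[[-5.2,12,-13],[0,0,-0.003],-0.2],[[-5.2,12,-13.5],[0,0,-0.003],-0.2],[[-5.2,12,-13.5],[0,0,-0.003],-0.2],[[-5.2,12,-13.5],[0,0,-0.003],-0.2],[[-5.2,12,-13.5],[0,0,-0.003],-0.2]]'

```text
time_s: 6.28
eef_pos: [0.5239, 0.1299, 0.0295]
ee_rot: [0.22, 3.132, 0.001]
contact_force: [-0.3, 0.2, -0.3]
gripper_width: 0.0576
```

Run:
```python
from h import *
d=snap('wrist','w6');st()
```

```text
t 6.33 p [0.5239 0.1301 0.0294] ydir yaw 81.98 z [ 1.7e-03  6.0e-04 -1.0e+00] F [-0.3 -0.5 -0.1] w 0.0577 q [-0.59  0.58  0.37  1.97 -0.33  0.65  1.42]
```

View pics/w6.png

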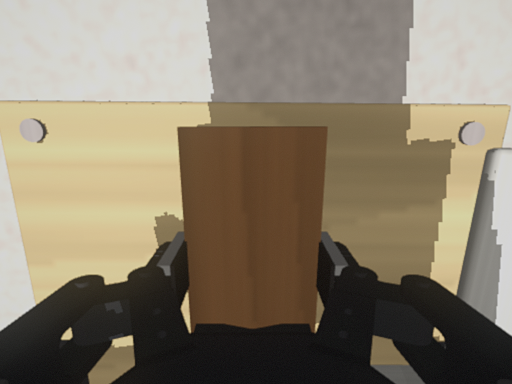

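>>> play_rows --motion '[[[-0.1,-0.1,-0.4],[0,0,0],-0.2],[[-0.1,-0.1,-0.8],[0,0,0],-0.2],[[-0.1,-0.1,-1.0],[0,0,0],-0.2],[[-0.1,-0.1,-1.05],[0,0,0],-0.2],[[-0.1,-0.1,-1.05],[0,0,0],-0.2],[[-0.1,-0.1,-1.05],[0,0,0],-0.2]]'

```text
time_s: 6.83
eef_pos: [0.5226, 0.1291, 0.0188]
ee_rot: [0.219, 3.133, 0.001]
contact_force: [-8.0, -2.6, 27.2]
gripper_width: 0.0579
```

Run:
```python
from h import *
st()
```

```text
t 6.83 p [0.5226 0.1291 0.0188] ydir yaw 81.99 z [ 9.e-04  8.e-04 -1.e+00] F [-8.  -2.6 27.2] w 0.0579 q [-0.58  0.6   0.36  1.98 -0.34  0.62  1.43]
```

>>> play_rows --motion '[[[0,0,0.07],[0,0,0],-0.2],[[0,0,0.07],[0,0,0],0.0],[[0,0,0.07],[0,0,0],0.6],[[0,0,0.07],[0,0,0],1],[[0,0,0.07],[0,0,0],1],[[0,0,0.07],[0,0,0],1],[[0,0,0.07],[0,0,0],1],[[0,0,0.6],[0,0,0],1],[[0,0,2.5],[0,0,0],1],[[0,0,5.5],[0,0,0],1],[[0,-1.0,9],[0,0,0],1],[[0,-2.0,12],[0,0,0],1],[[0,-2.0,14],[0,0,0],1],[[0,-2.0,14],[0,0,0],1],[[0,-2.0,14],[0,0,0],1]]'

```text
time_s: 8.08
eef_pos: [0.5226, 0.1093, 0.1589]
ee_rot: [0.219, 3.132, 0.002]
contact_force: [-0.3, -0.9, -0.8]
gripper_width: 0.0856
```

Run:
```python
from h import *
d=snap('wrist','w7');st()
crop('w7','w7c',180,90,340,280,4)
```

```text
t 8.13 p [0.522  0.1093 0.1578] ydir yaw 82.01 z [ 2.e-04  4.e-04 -1.e+00] F [-0.4  0.5 -0.9] w 0.0852 q [-0.65  0.37  0.47  1.93 -0.21  0.89  1.36]
```

View pics/w7.png

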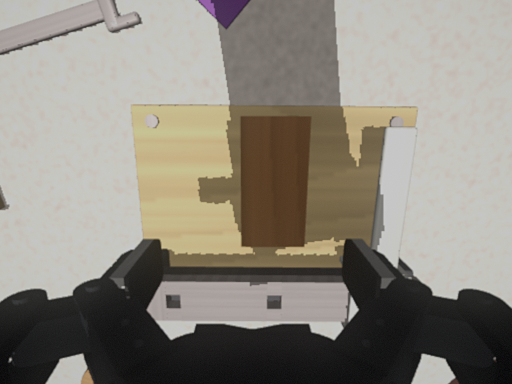

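View pics/w7c.png

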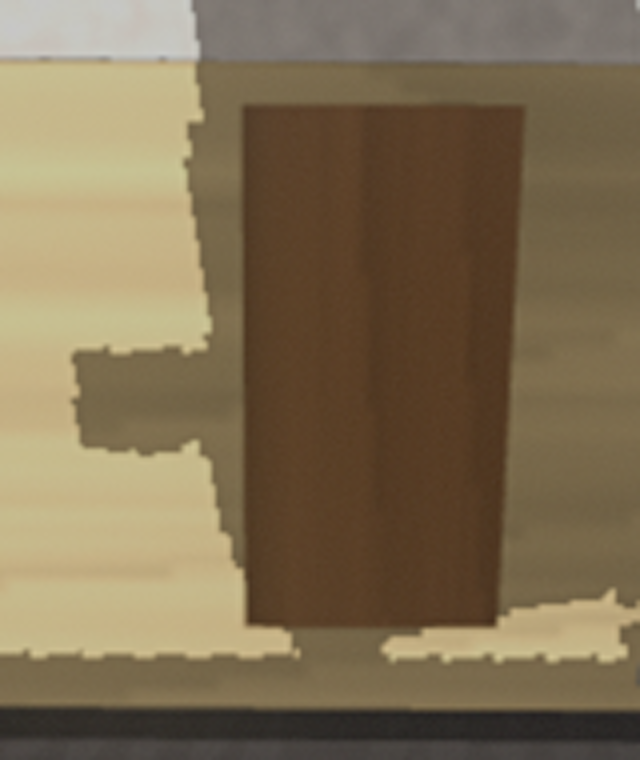

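Run:
```python
from h import *
d=load('w7')
rep(quad(d,[(495,626),(248,625),(243,105),(524,106)],180,90,4,.040),'sheet')
Q=np.array([at(d,173,301,.068),at(d,273.5,301.5,.068)]);print('holes',Q)
Q=np.array([at(d,133,105,.01),at(d,416,108,.01)]);print('board dir',np.degrees(np.arctan2(*(Q[1]-Q[0])[:2][::-1]))-90)
```

```text
sheet c [0.5211 0.1286 0.04  ] edges [0.0586 0.1193 0.0594 0.1194] long yaw deg -8.25
holes [[0.6074899  0.02523652 0.068     ]
 [0.62062032 0.11401181 0.068     ]]
board dir -8.627830562377781
```

>>> play_rows --motion '[[[0,-1.5,0],[0,0,0],1],[[0,-4.5,0],[0,0,0.01],1],[[0,-8.5,0],[0,0,0.02],1],[[-0.2,-12.5,0],[0,0,0.03],1],[[-0.3,-16.5,0],[0,0,0.04],1],[[-0.4,-20.5,0],[0,0,0.05],1],[[-0.5,-24.5,0],[0,0,0.06],1],[[-0.6,-28.5,0],[0,0,0.061],1],[[-0.7,-32.5,0],[0,0,0.061],1],[[-0.7,-36.5,0],[0,0,0.061],1],[[-0.7,-40.5,0],[0,0,0.061],1],[[-0.7,-43.5,0],[0,0,0.061],1],[[-0.7,-44.8,0],[0,0,0.061],1],[[-0.7,-44.8,0],[0,0,0.061],1],[[-0.7,-44.8,0],[0,0,0.061],1],[[-0.7,-44.8,0],[0,0,0.061],1]]'

```text
time_s: 9.47
eef_pos: [0.5154, -0.3373, 0.1569]
ee_rot: [-0.122, -3.138, -0.002]
contact_force: [0.3, 0.1, 0.6]
gripper_width: 0.0856
```

Run:
```python
from h import *
d=snap('wrist','w8');st()
crop('w8','w8c',180,90,340,280,4)
```

```text
t 9.52 p [ 0.5155 -0.3372  0.1572] ydir yaw 85.59 z [-7.e-04  1.e-03 -1.e+00] F [ 0.6 -0.5 -0.2] w 0.0851 q [ 0.13  0.53  0.54  1.72 -0.32  0.98  2.29]
```

View pics/w8c.png

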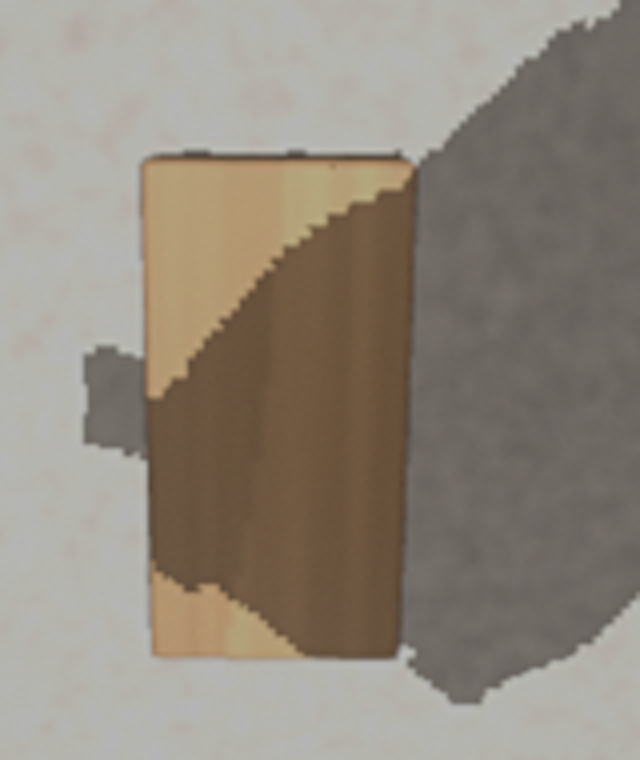

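Run:
```python
from h import *
d=load('w8')
rep(quad(d,[(400,657),(153,657),(143,159),(417,159)],180,90,4,.055),'slab')
```

```text
slab c [ 0.5155 -0.3405  0.055 ] edges [0.0551 0.1088 0.0548 0.1088] long yaw deg -5.01
```

>>> play_rows --motion '[[[0,-0.3,-1],[0,0,-0.009],1],[[0,-0.3,-4],[0,0,-0.009],1],[[0,-0.3,-7],[0,0,-0.009],1],[[0,-0.3,-10],[0,0,-0.009],1],[[0,-0.3,-12],[0,0,-0.009],1],[[0,-0.3,-12.4],[0,0,-0.009],1],[[0,-0.3,-12.4],[0,0,-0.009],1],[[0,-0.3,-12.4],[0,0,-0.009],1],[[0,-0.3,-12.4],[0,0,-0.009],0.5],[[0,-0.3,-12.4],[0,0,-0.009],0.2],[[0,-0.3,-12.4],[0,0,-0.009],0],[[0,-0.3,-12.4],[0,0,-0.009],-0.3],[[0,-0.3,-12.4],[0,0,-0.009],-0.3],[[0,-0.3,-12.4],[0,0,-0.009],-0.3],[[0,-0.3,-12.4],[0,0,-0.009],-0.3]]'

```text
time_s: 10.77
eef_pos: [0.5158, -0.3422, 0.0352]
ee_rot: [0.138, 3.137, -0.001]
contact_force: [-2.4, 2.7, 12.7]
gripper_width: 0.0549
```

Run:
```python
from h import *
st()
```

```text
t 10.77 p [ 0.5158 -0.3422  0.0352] ydir yaw 84.97 z [ 1.8e-03 -5.0e-04 -1.0e+00] F [-2.4  2.7 12.7] w 0.0549 q [ 0.2   0.7   0.46  1.77 -0.42  0.77  2.36]
```

Gripped; lift and look.

>>> play_rows --motion '[[[0,0,0.3],[0,0,0],-0.3],[[0,0,0.8],[0,0,0],-0.3],[[0,0,2],[0,0,0],-0.3],[[0,0,4.5],[0,0,0],-0.3],[[0,0,8],[0,0,0],-0.3],[[0,0,11],[0,0,0],-0.3],[[0,0,12],[0,0,0],-0.3],[[0,0,12],[0,0,0],-0.3],[[0,0,12],[0,0,0],-0.3],[[0,0,12],[0,0,0],-0.3]]'

```text
time_s: 11.6
eef_pos: [0.5148, -0.3415, 0.1529]
ee_rot: [-0.138, -3.137, -0.001]
contact_force: [-0.5, -0.1, -0.7]
gripper_width: 0.0546
```

Run:
```python
from h import *
d=snap('wrist','w9');st()
crop('w9','w9c',160,100,340,350,3)
```

```text
t 11.65 p [ 0.5147 -0.3415  0.1527] ydir yaw 84.97 z [-1.5e-03  8.0e-04 -1.0e+00] F [ 0.4  0.5 -0.8] w 0.0546 q [ 0.13  0.54  0.55  1.72 -0.33  0.98  2.29]
```

View pics/w9c.png

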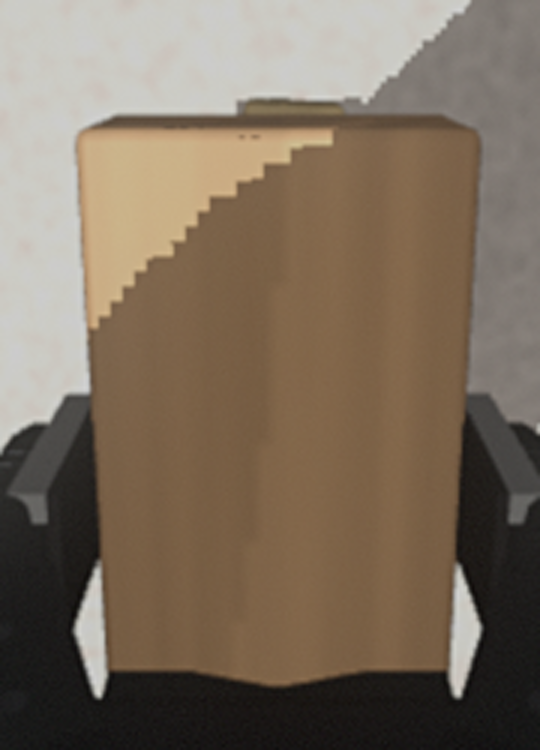

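Run:
```python
from h import *
d=load('w9'); t=np.array([.5147,-.3415,.1527]); yw=np.radians(84.97-90); A=np.array([[np.cos(yw),np.sin(yw)],[-np.sin(yw),np.cos(yw)]])
for z in (.1705,.1725,.1745):
    P=quad(d,[(76,131),(480,131)],160,100,3,z); print(z,np.linalg.norm(P[0]-P[1]).round(4),'tool-long,lat',(A@(P.mean(0)-t)[:2]).round(4))
    P=quad(d,[(76,116),(480,116)],160,100,3,z-.025);
```

```text
0.1705 0.0558 tool-long,lat [-0.0539 -0.0006]
0.1725 0.0549 tool-long,lat [-0.0541 -0.0006]
0.1745 0.0541 tool-long,lat [-0.0543 -0.0006]
```

>>> play_rows --motion '[[[0,1.5,0],[0,0,0],-0.3],[[0,4.5,0],[0,0,-0.01],-0.3],[[0,8.5,0],[0,0,-0.02],-0.3],[[0,12.5,0],[0,0,-0.03],-0.3],[[0.1,16.5,0],[0,0,-0.04],-0.3],[[0.2,20.5,0],[0,0,-0.05],-0.3],[[0.3,24.5,0],[0,0,-0.057],-0.3],[[0.4,28.5,0],[0,0,-0.057],-0.3],[[0.5,32.5,0],[0,0,-0.057],-0.3],[[0.6,36.5,0],[0,0,-0.057],-0.3],[[0.6,40.5,0],[0,0,-0.057],-0.3],[[0.6,44,0],[0,0,-0.057],-0.3],[[0.6,46.2,-1],[0,0,-0.057],-0.3],[[0.6,47.1,-2.5],[0,0,-0.057],-0.3],[[0.6,47.1,-5],[0,0,-0.057],-0.3],[[0.6,47.1,-7.5],[0,0,-0.057],-0.3],[[0.6,47.1,-9],[0,0,-0.057],-0.3],[[0.6,47.1,-9.3],[0,0,-0.057],-0.3],[[0.6,47.1,-9.3],[0,0,-0.057],-0.3],[[0.6,47.1,-9.3],[0,0,-0.057],-0.3]]'

```text
time_s: 13.32
eef_pos: [0.5214, 0.1288, 0.0611]
ee_rot: [0.228, 3.133, -0.0]
contact_force: [0.2, 0.3, -0.9]
gripper_width: 0.0546
```

Run:
```python
from h import *
d=snap('wrist','w10');st();st()
```

```text
t 13.37 p [0.5216 0.129  0.0615] ydir yaw 81.69 z [ 8.e-04  1.e-04 -1.e+00] F [ 0.2 -0.  -0.7] w 0.0547 q [-0.63  0.53  0.42  1.97 -0.32  0.71  1.4 ]
t 13.37 p [0.5216 0.129  0.0615] ydir yaw 81.69 z [ 8.e-04  1.e-04 -1.e+00] F [ 0.2 -0.  -0.7] w 0.0547 q [-0.63  0.53  0.42  1.97 -0.32  0.71  1.4 ]
```

View pics/w10.png

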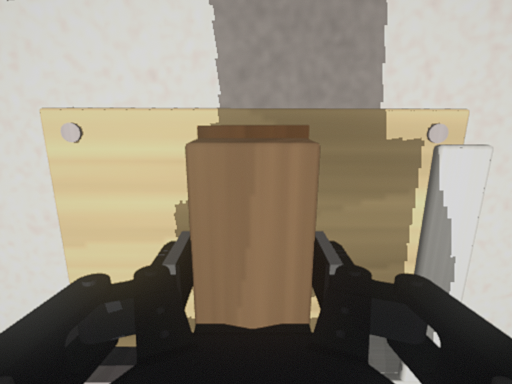

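>>> play_rows --motion '[[[0,0.03,-0.5],[0,0,0],-0.3],[[0,0.03,-1.0],[0,0,0],-0.3],[[0,0.03,-1.4],[0,0,0],-0.3],[[0,0.03,-1.58],[0,0,0],-0.3],[[0,0.03,-1.63],[0,0,0],-0.3],[[0,0.03,-1.63],[0,0,0],-0.3]]'

```text
time_s: 13.87
eef_pos: [0.521, 0.1295, 0.0452]
ee_rot: [-0.227, -3.133, -0.001]
contact_force: [-9.9, -0.5, 22.8]
gripper_width: 0.0548
```

Run:
```python
from h import *
d=snap('wrist','w11');st()
```

```text
t 13.92 p [0.5211 0.1294 0.0452] ydir yaw 81.71 z [-3.e-04  6.e-04 -1.e+00] F [-9.2 -0.7 22.9] w 0.0544 q [-0.62  0.55  0.4   1.98 -0.34  0.68  1.42]
```

View pics/w11.png

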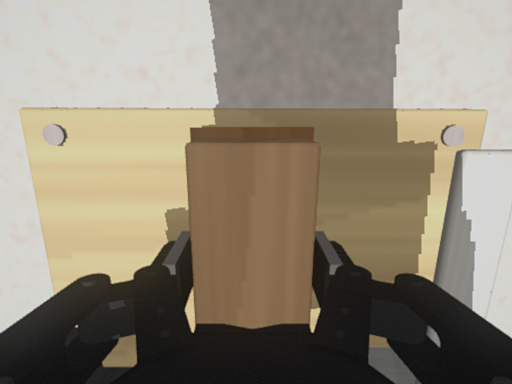

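>>> play_rows --motion '[[[0,0,0.06],[0,0,0],-0.3],[[0,0,0.06],[0,0,0],-0.1],[[0,0,0.06],[0,0,0],0.4],[[0,0,0.06],[0,0,0],1],[[0,0,0.06],[0,0,0],1],[[0,0,0.06],[0,0,0],1],[[0,0,0.06],[0,0,0],1],[[0,0,0.6],[0,0,0],1],[[0,0,2.5],[0,0,0],1],[[0,0,5.5],[0,0,0],1],[[0,0,9],[0,0,0],1],[[0,0,11.5],[0,0,0],1],[[0,0,13],[0,0,0],1],[[0,0,13],[0,0,0],1],[[0,0,13],[0,0,0],1]]'

```text
time_s: 15.17
eef_pos: [0.5214, 0.1296, 0.1753]
ee_rot: [0.227, 3.132, 0.002]
contact_force: [-0.1, -0.1, -0.1]
gripper_width: 0.0856
```

Run:
```python
from h import *
d=snap('wrist','w12');st()
crop('w12','w12c',180,90,340,280,4)
```

```text
t 15.22 p [0.521  0.1294 0.1744] ydir yaw 81.71 z [ 0.e+00  1.e-04 -1.e+00] F [-0.2 -0.1  0.3] w 0.0856 q [-0.71  0.36  0.5   1.9  -0.21  0.93  1.31]
```

View pics/w12.png

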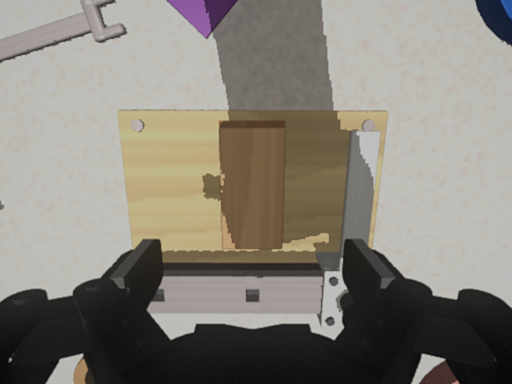

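View pics/w12c.png

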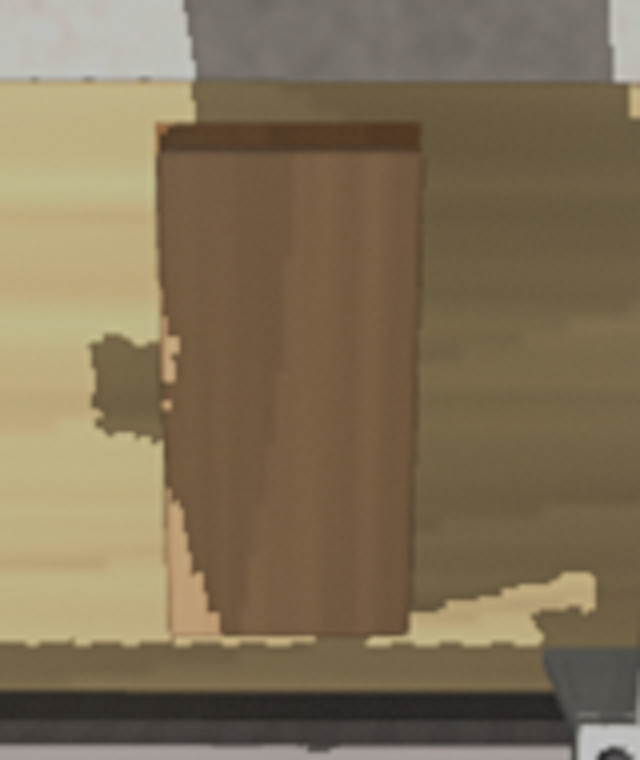

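Run:
```python
from h import *
d=load('w12')
rep(quad(d,[(409,634),(170,634),(160,151),(422,152)],180,90,4,.065),'slab2')
print(np.array([at(d,252,296,.068)]))
```

```text
slab2 c [0.5208 0.129  0.065 ] edges [0.0549 0.1084 0.0541 0.1082] long yaw deg -8.5
[[0.62194521 0.11397983 0.068     ]]
```

>>> play_rows --motion '[[[1.5,0.6,0.5],[0,0,0],1],[[4.5,2,1],[0,0,0],1],[[8,3.5,1],[0,0,0],1],[[11.5,5,1],[0,0,0],1],[[14.5,6.3,1],[0,0,0],1],[[16,6.9,1],[0,0,0],1],[[16.3,7,1],[0,0,0],1],[[16.3,7,1],[0,0,0],1],[[16.3,7,1],[0,0,0],1],[[16.3,7,1],[0,0,0],1]]'

```text
time_s: 16.05
eef_pos: [0.6834, 0.1988, 0.1842]
ee_rot: [-0.228, -3.133, 0.0]
contact_force: [-0.6, 0.2, 0.0]
gripper_width: 0.0854
```

Run:
```python
from h import *
d=snap('wrist','w13');st(); print(px(d,(.6339,.2033,.123)))
```

```text
t 16.1 p [0.6835 0.199  0.1845] ydir yaw 81.68 z [-4.e-04  0.e+00 -1.e+00] F [ 0.4 -0.5 -0.2] w 0.085 q [-0.62  0.65  0.46  1.42 -0.3   1.13  1.31]
(249.2860083969872, 138.81228271220056)
```

View pics/w13.png

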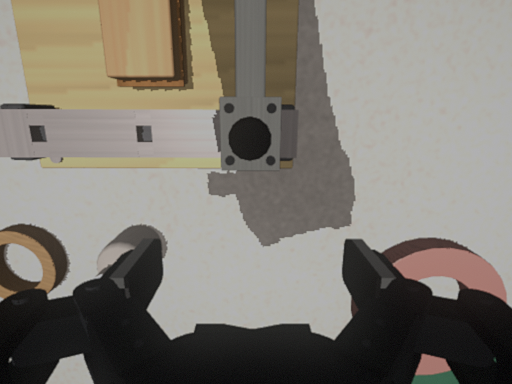

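Run:
```python
from h import *
crop('w13','w13c',200,80,310,190,5)
d=load('w13');print(np.array([at(d,144,134,.068)]),np.array([at(d,38.5,134,.068)]))
```

```text
[[0.62110265 0.11421594 0.068     ]] [[0.60806227 0.02548696 0.068     ]]
```

View pics/w13c.png

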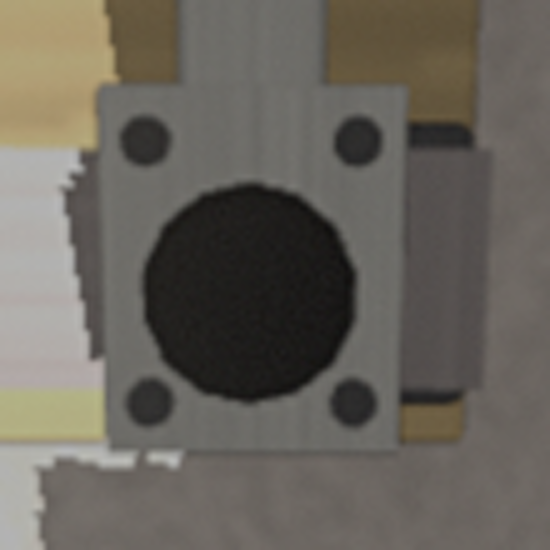

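>>> play_rows --motion '[[[-1.5,0.2,0],[0,0,0],1],[[-4,0.45,0],[0,0,0],1],[[-5,0.45,-0.8],[0,0,0],1],[[-5,0.45,-3],[0,0,0],1],[[-5,0.45,-6],[0,0,0],1],[[-5,0.45,-8.3],[0,0,0],1],[[-5,0.45,-9.1],[0,0,0],1],[[-5,0.45,-9.1],[0,0,0],1],[[-5,0.45,-9.1],[0,0,0],0.5],[[-5,0.45,-9.1],[0,0,0],0.2],[[-5,0.45,-9.1],[0,0,0],0],[[-5,0.45,-9.1],[0,0,0],-0.2]]'

```text
time_s: 17.1
eef_pos: [0.6347, 0.204, 0.0947]
ee_rot: [0.227, 3.132, 0.001]
contact_force: [-0.5, -1.4, 0.6]
gripper_width: 0.0388
```

Run:
```python
from h import *
d=snap('wrist','w14');st()
```

```text
t 17.15 p [0.6345 0.204  0.0944] ydir yaw 81.71 z [ 1.2e-03  5.0e-04 -1.0e+00] F [ 0.3 -0.4  0.1] w 0.0345 q [-0.65  0.67  0.43  1.62 -0.33  0.92  1.32]
```

View pics/w14.png

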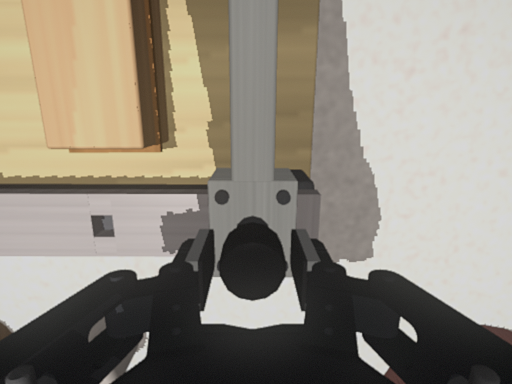

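>>> play_rows --motion '[[[-0.1,0,0],[0,0,0],-0.4],[[-0.1,0,0],[0,0,0],-0.6],[[-0.1,0,0],[0,0,0],-0.8],[[-0.1,0,0],[0,0,0],-0.8],[[-0.1,0,0],[0,0,0],-0.8],[[-0.1,0,0],[0,0,0],-0.8]]'

```text
time_s: 17.65
eef_pos: [0.6341, 0.204, 0.0944]
ee_rot: [0.227, 3.131, 0.001]
contact_force: [3.3, -0.5, 8.0]
gripper_width: 0.0281
```

Run:
```python
from h import *
st()
```

```text
t 17.65 p [0.6341 0.204  0.0944] ydir yaw 81.7 z [ 2.2e-03  5.0e-04 -1.0e+00] F [ 3.3 -0.5  8. ] w 0.0281 q [-0.65  0.67  0.43  1.62 -0.33  0.92  1.32]
```

>>> play_rows --motion '[[[0,0,0.3],[0,0,0],-0.8],[[0,0,0.7],[0,0,0],-0.8],[[0,0,1.1],[0,0,0],-0.8],[[0,0,1.4],[0,0,0],-0.8],[[0,0,1.5],[0,0,0],-0.8],[[0,0,1.5],[0,0,0],-0.8]]'

```text
time_s: 18.15
eef_pos: [0.6338, 0.2037, 0.1086]
ee_rot: [0.228, 3.132, -0.0]
contact_force: [8.5, -0.2, -6.7]
gripper_width: 0.0284
```

Run:
```python
from h import *
d=snap('wrist','w15');st()
```

```text
t 18.2 p [0.6338 0.2036 0.1085] ydir yaw 81.69 z [ 1.5e-03 -2.0e-04 -1.0e+00] F [ 8.8  0.5 -8. ] w 0.0286 q [-0.66  0.65  0.43  1.61 -0.32  0.94  1.31]
```

View pics/w15.png

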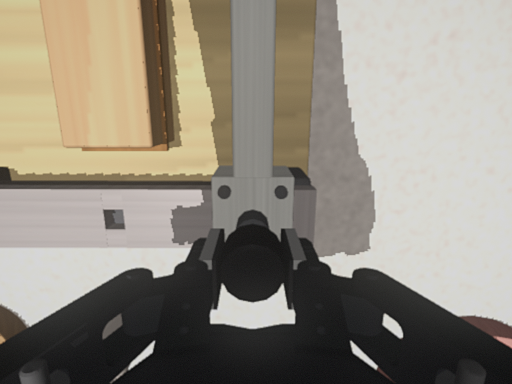

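>>> play_rows --motion '[[[-0.02,-0.5,0],[0,0,0],-0.8],[[-0.15,-1.4,0],[0,0,0],-0.8],[[-0.31,-2.5,0],[0,0,0],-0.8],[[-0.47,-3.6,0],[0,0,0],-0.8],[[-0.63,-4.7,0],[0,0,0],-0.8],[[-0.79,-5.8,0],[0,0,0],-0.8],[[-0.95,-6.9,0],[0,0,0],-0.8],[[-1.1,-7.9,0],[0,0,0],-0.8],[[-1.2,-8.6,0],[0,0,0],-0.8],[[-1.25,-8.9,0],[0,0,0],-0.8],[[-1.25,-8.9,0],[0,0,0],-0.8],[[-1.25,-8.9,0],[0,0,0],-0.8]]'

```text
time_s: 19.2
eef_pos: [0.6207, 0.1147, 0.1083]
ee_rot: [-0.228, -3.133, 0.001]
contact_force: [4.7, -1.9, -7.1]
gripper_width: 0.0285
```

Run:
```python
from h import *
d=snap('wrist','w16');snap('top','t16');snap('scene','s16');st()
crop('t16','t16c',170,150,270,235,8)
crop('s16','s16c',245,150,345,235,8)
```

```text
t 19.35 p [0.6208 0.115  0.1083] ydir yaw 81.71 z [ 1.e-04 -5.e-04 -1.e+00] F [ 4.4 -1.8 -7.2] w 0.0284 q [-0.56  0.6   0.44  1.71 -0.31  0.9   1.44]
```

View pics/w16.png

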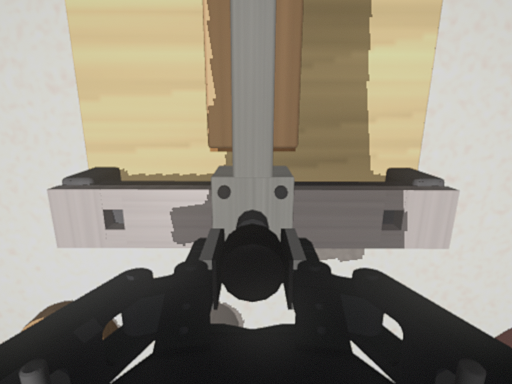

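View pics/s16c.png

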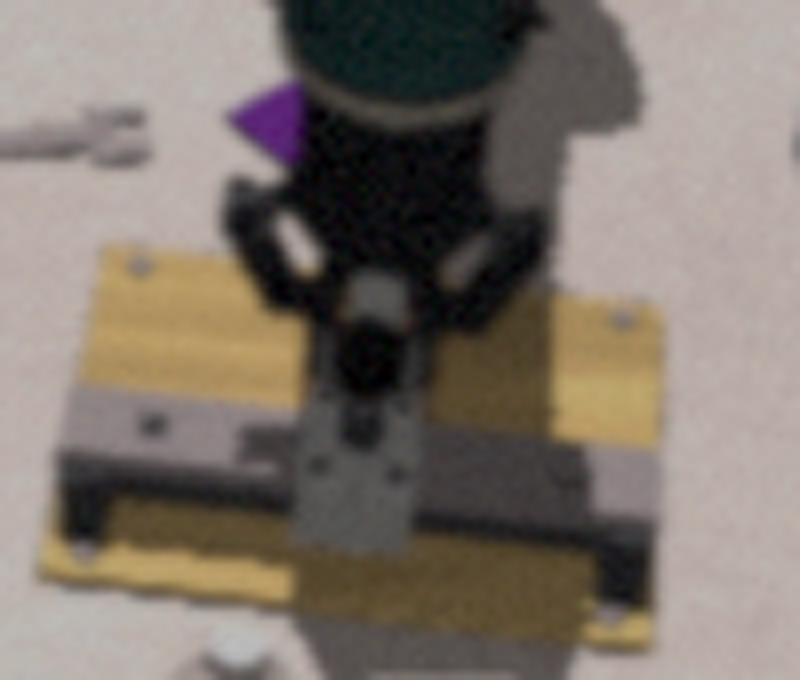

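>>> play_rows --motion '[[[0,0,-0.3],[0,0,0],-0.8],[[0,0,-0.6],[0,0,0],-0.8],[[0,0,-0.9],[0,0,0],-0.8],[[0,0,-1.2],[0,0,0],-0.8],[[0,0,-1.4],[0,0,0],-0.8],[[0,0,-1.45],[0,0,0],-0.8],[[0,0,-1.45],[0,0,0],-0.8]]'

```text
time_s: 19.93
eef_pos: [0.621, 0.1153, 0.0945]
ee_rot: [0.227, 3.133, 0.001]
contact_force: [-1.1, -2.3, 6.0]
gripper_width: 0.0279
```

Run:
```python
from h import *
st()
```

```text
t 19.93 p [0.621  0.1153 0.0945] ydir yaw 81.72 z [ 5.e-04  3.e-04 -1.e+00] F [-1.1 -2.3  6. ] w 0.0279 q [-0.55  0.62  0.44  1.71 -0.32  0.88  1.45]
```

>>> play_rows --motion '[[[0,0,-0.05],[0,0,0],-0.8],[[0,0,-0.08],[0,0,0],-0.8],[[0,0,-0.08],[0,0,0],-0.8],[[0,0,-0.08],[0,0,0],-0.8],[[0,0,-0.08],[0,0,0],-0.8]]'

```text
time_s: 20.35
eef_pos: [0.6212, 0.1154, 0.0944]
ee_rot: [0.226, 3.132, 0.001]
contact_force: [-3.9, -0.9, 16.2]
gripper_width: 0.0283
```

Run:
```python
from h import *
d=snap('wrist','w17');snap('scene','s17');st()
crop('s17','s17c',245,150,345,235,8)
```

```text
t 20.45 p [0.6212 0.1154 0.0944] ydir yaw 81.73 z [ 1.1e-03  8.0e-04 -1.0e+00] F [-4.1  0.2 15.3] w 0.0282 q [-0.55  0.62  0.44  1.71 -0.32  0.88  1.45]
```

View pics/w17.png

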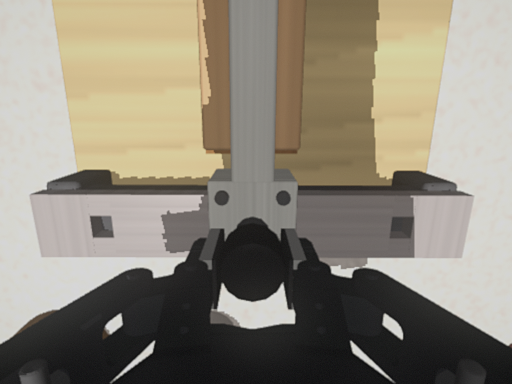

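View pics/s17.png

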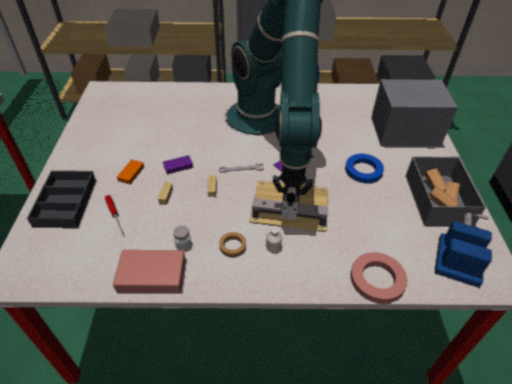

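View pics/s17c.png

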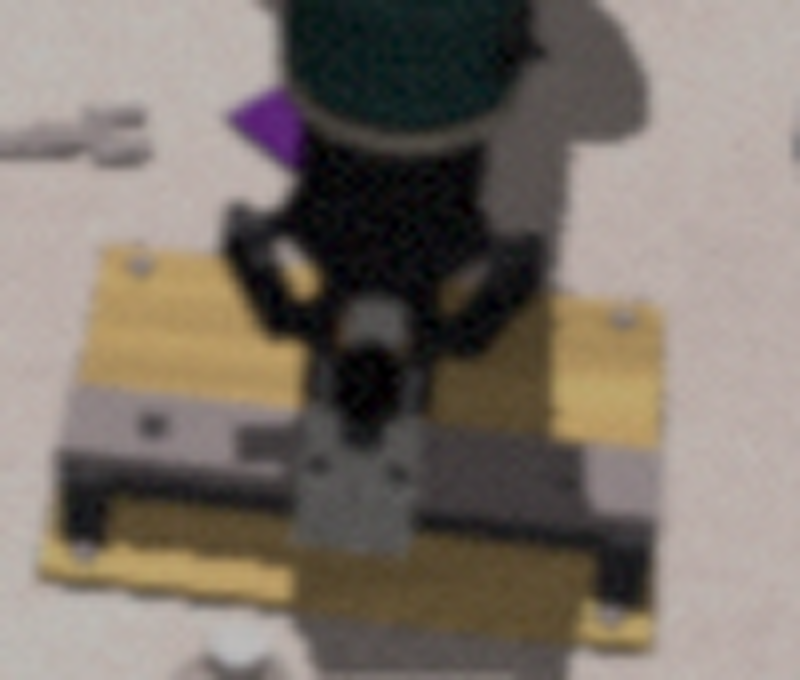

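Run:
```python
from h import *
print(workorder.finish_job())
```

```text
the job is handed in; nothing more can be done
None
```

The job is done and handed in at about 20.5 s. The separator sheet and the second slab are stacked on the first slab. I then lifted the plunger about 14 mm, slid the section one hole (about 90 mm) so its arm stands over the stack, and lowered the pin home. The gripper is still holding the knob.

**Stack:** in the wrist images, the sheet and second slab centres are each within about 1 mm of the first slab's centre. Their yaws are -8.3° and -8.5°, against about -8.4° for the jig.

**Pin:** before I lowered it, the section stood midway between the two outer holes. The tool came back to its pinned height of 94.4 mm, the same as in the starting hole. Pushing down further raised the force from 6 to about 16 N without lowering it, so the pin is on its stop. I did not try sliding the section sideways against the pin.

**Forces and clutter:** no force reading I took was above about 29 N. In the last scene picture the other things on the table look where they were.

**Disagreements:** the top and wrist cameras differed by up to about 2 mm in position and 1.6° in yaw. I used the wrist camera for the final placing.

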